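# Fetch the spanner and counter-hold the earth bolt

### The arm

A 6-joint arm with a two-finger parallel gripper is mounted at the origin on the work surface. World frame = base frame: x ahead of the robot, y to its left, z up, the work surface at z = 0. Lengths are in m, angles in degrees, forces in N, time in s.
With the tool pointing down it reaches from about 0.4 to 0.825 m from the base axis. Payload 7 kg.
Tool frame: the origin (TCP) lies midway between the tips of the shut fingers; the grasp point (between the pads) lies 19 mm behind it; z points along the fingers, y is the direction in which the jaws open and shut (so a half turn about z gives the same grasp; the last joint's range is limited). The gripper opens to 88 mm and grips with 3 to 60 N. Pads are 19 mm wide; open, the fingers measure 130 mm over their backs; the gripper's body (78 mm by 193 mm) begins 47 mm behind the grasp point.
Start: joints at [84.402, 20.546, 0.682, 0, -70.136, -16.507], TCP at [0.254, 0.625, 0.227] pointing down, gripper open.
Joint ranges: [-176.03, 176.03], [-82.01, 121.73], [-58.28, 71.71], [-173.87, 95.51], [-174.79, -0.11], [-173.66, 173.66]. Speed limits (degrees/s): [136.94, 136.94, 172.46, 180, 180, 180].

### API

Orientations are given as [roll, pitch, yaw] about the fixed x, y, z axes, in that order (R = Rz(yaw) Ry(pitch) Rx(roll)).
In Python, from plant import get_state, capture, close_job gives the robot as it stands.
- The arm moves only by the tool apply_moves, never from a script. Its argument "commands" is a list of rows, each an object with "grip": the opening, from 0 (shut) to 1 (fully open); "dp": the shift along the tool's x, y, z in mm, a list of three; "yaw": the turn about the tool's z in rad. A call has 1 to 12 rows; each row is the pose to reach, as a shift and turn from the pose commanded when the call began, along the tool's axes at that moment; what a row does not reach only later rows make up. A row lasts 1/8 s, in which the tool goes at most 62.5 mm and 10.7 degrees, less where a joint would pass 70% of its speed; a pose out of reach is approached as far as the arm can. A call with a gripper value outside its range is refused whole. The fingers move at their own pace and stop on an object; "newtons" is the grip in N (left out, the last holds). Time passes only in rows, so rows that repeat a pose let the fingers close. It gives the time, the measured TCP pose, the force and the opening at its end, in the units of the state.
- get_state(): the state, without advancing time (a new reading comes with each control period).
- capture(name): name is "scene" or "top" or "wrist"; returns a dict with "color" (420x560x3 uint8, red, green, blue), "camera_matrix" (3x3 intrinsics, pixels), "xyz" and "rotation" of the camera in the world; the wrist camera has in their place "T_tool_cam" (4x4, takes a point from camera to tool coordinates, whose origin is the TCP and whose axes are the flange's). Camera axes: x right, y up, looking along -z (the intrinsics and any distortion apply to the point x, -y, -z); pixel columns grow to the right and rows downward; lengths in m; the calibration is good to about 2 mm. The wrist camera is an equidistant fisheye: a pixel r from the principal point sees the ray r / f radians off the axis. A picture is of the moment at which its call begins: read the wrist's pose just before it. There is no depth.
- close_job(): hands the job in, once; it reports no verdict.
The state is a dict: "time_s": time; "joints": joint angles; "qd": joint speeds; "joint_torque": joint torques, N m; "tcp_pos": TCP position; "eef_rot": TCP orientation; "contact_force": force on the tool from outside, world axes, zero at the start; "moment": the same for the moment, N m; "gripper_width": finger opening in m.
Only numpy, scipy, OpenCV 4.12 (cv2) and the standard library are available. Lean on these libraries where they do the work, as an engineer would, in place of code of your own. Each camera call takes 0.05 s, during which the arm holds its last target.

### The job

I am about to tighten the nut on the copper earth bar, but its bolt turns along with it. Lift the larger, bright spanner off its hook and lay it flat on the green mat for me without dropping it, then reach down into the gap between the back of the bracket and the amplifier, grip the bolt's hidden hexagon head firmly across two opposite flats and hold it from turning. Finish while you are still holding the head, keep the bolt's turn as it is (do not wind it round), and leave the other things on the bench, the rail and the amplifier where they are.

Things in the scene. Friction and masses are not known exactly. Their poses are not given: they have to be found in the camera images.
- spanner_large: Bright steel 19 mm combination spanner, 142 mm long, 0.13-0.21 kg, hanging by its ring on either hook of the rail. Origin: inside top of the ring's hole, where it sits on the hook. At the start own z is up (to the ring), own x along the hook (the thin way), y across its flat face. Shank 16 mm wide, 6.5 thick; jaw 40 mm wide, 8 thick. Lying flat on the mat its origin is about 8 mm above the bench.
- spanner_large_jaw (a point): Tip of the large spanner's open jaw, on its centre line, 137 mm from the spanner's origin along own -z (the lower end at the start).
- spanner_large_ring (a point): Centre of the large spanner's ring, 10.5 mm from its origin along own -z. Ring: hole 21 mm, outside 31 mm across, 11 mm thick along own x; its top is 5 mm above the origin. It can be gripped from above, a finger on either side, closing along the spanner's own y; held so, it pivots in the grip about y when its jaw end is set down and the ring is lowered to one side.
- spanner_small: Dark steel 13 mm combination spanner of the same shape, 102 mm long, ring 21 mm across, hanging from the other hook; origin at the inside top of its ring. Leave it hanging.
- tool_rail: Fixed dark steel rail, 250 mm long along its own y, on two posts at its ends (feet 100 x 34 mm); its bar is 22 mm high with the top 201 mm above the bench. Origin on the bench under the middle of the bar. Two hooks reach 65 mm out along its own -x (towards the robot).
- hook_left (a point): Low point of the hook on the rail's +y side, on top of its 5 mm round wire, 190.5 mm above the bench, 48 mm in front of the bar. From 6 mm farther out (own -x) the wire slopes up to its tip, 16 mm out and 7 mm higher. The spanner comes off when raised 8 to 14 mm and drawn out along the rail's own -x by 40 mm or more.
- hook_right (a point): The same low point of the hook on the rail's -y side, 110 mm from the other hook.
- mat: Fixed green rubber mat, 200 mm along its own x, 260 mm along its own y, 3 mm thick, flat on the bench. Origin at the centre of its underside.
- bracket: Fixed grey steel angle bracket: upright plate 180 mm wide (own y), 4 mm thick, top 125 mm above the bench. Origin on the bench under the middle of the plate's back face; own x is the bolt's axis and points from that face back into the gap, z up. The 50 mm deep foot, copper bar and 19 mm nut (thread ends 33 mm from the back face) are in front. Bolt axis 105 mm above the bench.
- bolt_head: Steel hexagon bolt head behind the bracket, 19 mm across flats, 8 mm thick. Origin: its centre, on the axis, 18 mm behind the plate's back face, 105 mm above the bench (a 15 mm round spacer 14 mm long lies between). At turn 0 two flats stand upright, facing the bracket's +y and -y. The gap from plate to amplifier is 50 to 60 mm wide, open from above, free to both sides.
- bolt (a joint): Turn of the bolt about the bracket's own x, in rad; near 0 at the start. The bolt is loose: a light touch off its axis turns it, with about 0.03 N m of friction.
- amplifier: Fixed white rack amplifier, 430 mm wide along its own y, 280 mm deep, top 133 mm above the bench, its rear panel towards the bracket and parallel to it. Origin under the middle of the case.
- screwdriver: Loose screwdriver, 150 mm long with a green handle, lying on the bench. Leave it.
- tape_roll: Loose black roll of tape, 100 mm across, 24 mm high, lying flat. Leave it.
- multimeter: Loose orange hand multimeter, 150 x 75 x 35 mm. Leave it.
- mug: Loose blue mug, 80 mm across, 90 mm high, at the right. Leave it.
- remote: Loose grey remote control, 45 x 170 x 20 mm, lying on the amplifier. Leave it.

How it is judged:
By the outcome, as a careful person would: the job done as asked, in the order asked, and still so for the second after the job is handed in, while the arm keeps its last pose, push and grip.
It also fails if it takes over 48 s, if anything falls off the work surface, if the arm or the gripper's body presses on something with over 40 N, if the wrist force passes 120 N, or if a joint passes its speed limit or range.

## Working session

There is one attempt and no reset: what is moved stays moved. The work goes in short steps, Python scripts to look and compute and a tool call to move; the robot and the scene stay as the last step left them, time stands still between calls to the robot, and variables do not carry over. Pictures are saved under pics/ and viewed, and the job is handed in when it is done.

Besides the shell and the picture viewer there is one more tool, called by a JSON object that holds its "api" and its "payload". apply_moves: Moves the arm, as the interface text tells. Its arguments: {"type":"object","properties":{"commands":{"type":"array","items":{"type":"object","properties":{"grip":{"type":"number"},"dp":{"type":"array","items":{"type":"number"}},"yaw":{"type":"number"}}}},"newtons":{"type":"number"}},"required":["commands"]}

```bash
ls; mkdir -p pics; cat > h.py <<'E'
import numpy as np, cv2, json
from plant import get_state, capture, close_job
def snap(n,f):
    s=get_state(); c=capture(n); cv2.imwrite('pics/'+f+'.png',cv2.cvtColor(c['color'],cv2.COLOR_RGB2BGR))
    np.savez('pics/'+f+'.npz',**{k:v for k,v in c.items()}, tcp=s['tcp_pos'], rot=s['eef_rot'])
    return s,c
E
python3 - <<'E'
from h import *
s=get_state();print(s)
for n in('scene','top','wrist'):
    s,c=snap(n,n+'0'); print(n,{k:np.round(v,4).tolist() if not isinstance(v,str) else v for k,v in c.items() if k!='color'})
E
```

```text
pics
{'time_s': 0.0, 'joints': array([ 8.44011325e+01,  2.05910309e+01,  6.33566527e-01, -2.25155393e-02,
       -7.01337394e+01, -1.65064531e+01]), 'qd': array([-0.06640164,  0.03014783,  0.007443  , -0.11836437,  0.03023718,
       -0.00223829]), 'joint_torque': array([ 1.87458012e-03, -5.82719529e+01,  2.93049413e+01,  6.99699953e+00,
        7.22914396e-03, -1.47234255e-04]), 'tcp_pos': array([0.25384117, 0.62492715, 0.22561812]), 'eef_rot': array([ 1.79906541e+02, -5.62229806e-03, -2.21129843e+01]), 'contact_force': array([ 1.02836638, -0.6194263 , -1.0883041 ]), 'moment': array([ 0.00117611,  0.05969739, -0.05717429]), 'gripper_width': 0.08779810621969965}
scene {'camera_matrix': [[509.4484, 0.0, 270.7168], [0.0, 509.4484, 202.0932], [0.0, 0.0, 1.0]], 'xyz': [1.2416, 0.5566, 0.981], 'rotation': [46.5894, 1.1453, 130.3077]}
top {'camera_matrix': [[463.2982, 0.0, 284.6691], [0.0, 463.2982, 216.0706], [0.0, 0.0, 1.0]], 'xyz': [0.3615, -0.0016, 1.5789], 'rotation': [8.5503, -0.4953, -89.4189]}
wrist {'camera_matrix': [[325.1923, 0.0, 285.2627], [0.0, 325.1923, 208.0657], [0.0, 0.0, 1.0]], 'T_tool_cam': [[-0.0002, 0.9631, 0.269, 0.0736], [1.0, 0.0, 0.0006, 0.0015], [0.0005, 0.269, -0.9631, -0.1577], [0.0, 0.0, 0.0, 1.0]]}
```

View pics/scene0.png

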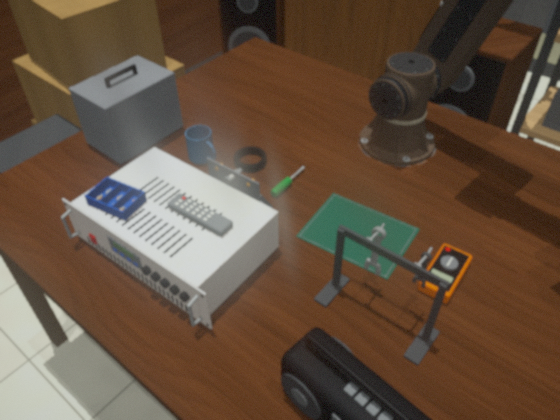

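View pics/top0.png

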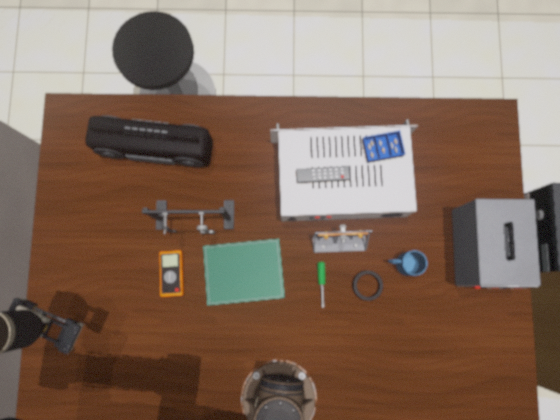

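View pics/wrist0.png

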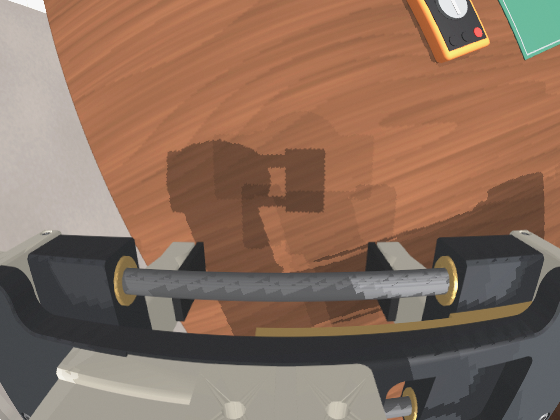

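```bash
cat >> h.py <<'E'
from scipy.spatial.transform import Rotation as Ro
def load(f): return dict(np.load('pics/'+f+'.npz'))
def cam(c):
    """R,t camera->world"""
    if 'T_tool_cam' in c:
        Rt=Ro.from_euler('xyz',c['rot'],degrees=True).as_matrix(); T=c['T_tool_cam']
        return Rt@T[:3,:3], Rt@T[:3,3]+c['tcp'], True
    return Ro.from_euler('xyz',c['rotation'],degrees=True).as_matrix(), np.array(c['xyz']), False
def ray(c,u,v):
    R,t,f=cam(c);K=c['camera_matrix'];a=(u-K[0,2])/K[0,0];b=(v-K[1,2])/K[1,1]
    if f:
        r=np.hypot(a,b);s=np.sin(r)/r if r>1e-9 else 1;d=np.array([a*s,-b*s,-np.cos(r)])
    else: d=np.array([a,-b,-1.])
    d=R@d; return t,d/np.linalg.norm(d)
def onz(c,u,v,z):
    t,d=ray(c,u,v);return t+d*(z-t[2])/d[2]
def proj(c,p):
    R,t,f=cam(c);K=c['camera_matrix'];q=R.T@(np.array(p)-t);x,y,z=q[0],-q[1],-q[2]
    if f:
        h=np.hypot(x,y);r=np.arctan2(h,z);a,b=(x/h*r,y/h*r) if h>1e-9 else (0,0)
    else:a,b=x/z,y/z
    return np.array([K[0,0]*a+K[0,2],K[1,1]*b+K[1,2]])
def tri(*obs):
    A=0;B=0;rs=[ray(*o) for o in obs]
    for t,d in rs:
        P=np.eye(3)-np.outer(d,d);A=A+P;B=B+P@t
    p=np.linalg.solve(A,B);return p,[float(np.linalg.norm((np.eye(3)-np.outer(d,d))@(p-t)))*1e3 for t,d in rs]
def crop(f,x0,y0,w,h,k,out):
    im=cv2.imread('pics/'+f+'.png')[y0:y0+h,x0:x0+w];cv2.imwrite('pics/'+out+'.png',cv2.resize(im,None,fx=k,fy=k,interpolation=cv2.INTER_CUBIC))
E
python3 - <<'E'
from h import *
crop('scene0',290,180,200,190,3.1,'s0a'); crop('top0',130,180,170,130,4.7,'t0a'); crop('top0',260,180,180,130,4.4,'t0b'); crop('scene0',150,110,200,150,4,'s0b')
c=load('top0')
for n,u,v in [('mat tl',204,246),('tr',280,240),('br',285,297),('bl',208,305),('bracket l',313,235),('r',369,233),('amp fl',281,218),('rail l',145,212),('rail r',234,210)]:
    print(n,onz(c,u,v,{'b':.125,'a':.133,'r':.2}.get(n[0],.003) if n not in('br','bl') else .003).round(3), onz(c,u,v,0).round(3))
E
```

```text
mat tl [0.492 0.261 0.003] [0.493 0.261 0.   ]
tr [0.516 0.002 0.003] [0.516 0.002 0.   ]
br [ 0.324 -0.017  0.003] [ 0.324 -0.017  0.   ]
bl [0.295 0.24  0.003] [0.295 0.241 0.   ]
bracket l [ 0.521 -0.102  0.125] [ 0.535 -0.111  0.   ]
r [ 0.521 -0.265  0.2  ] [ 0.544 -0.303  0.   ]
amp fl [ 0.573 -0.     0.133] [ 0.592 -0.     0.   ]
rail l [0.577 0.409 0.2  ] [0.608 0.468 0.   ]
rail r [0.586 0.141 0.2  ] [0.618 0.162 0.   ]
```

View pics/s0a.png

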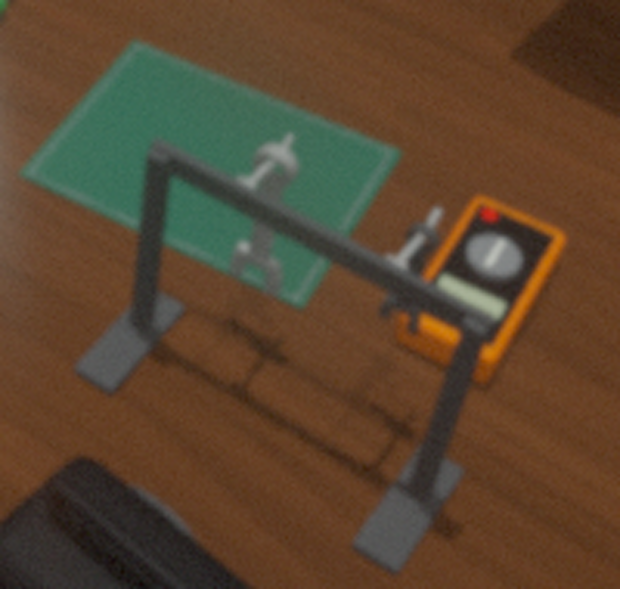

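View pics/t0a.png

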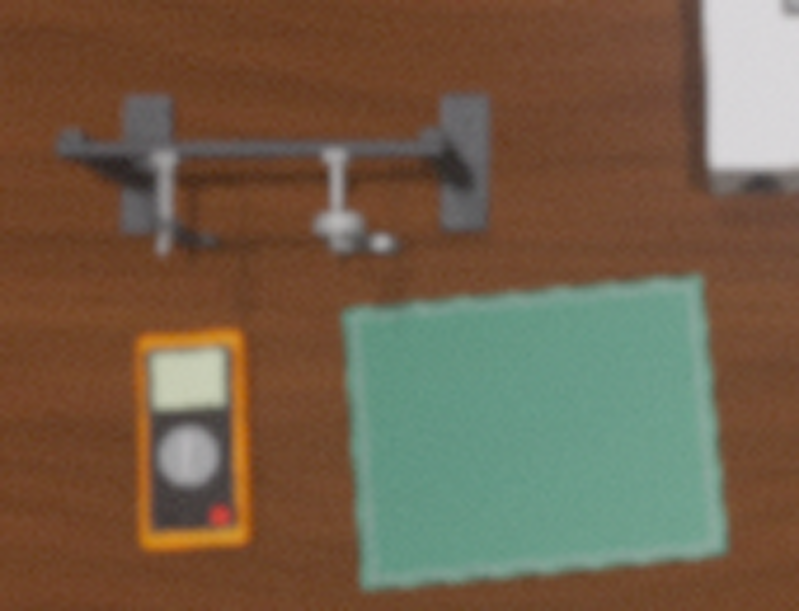

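View pics/t0b.png

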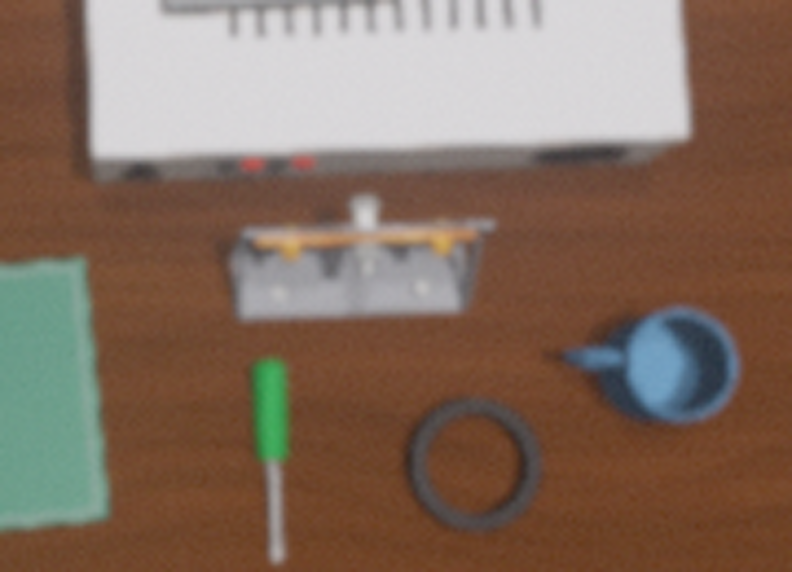

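View pics/s0b.png

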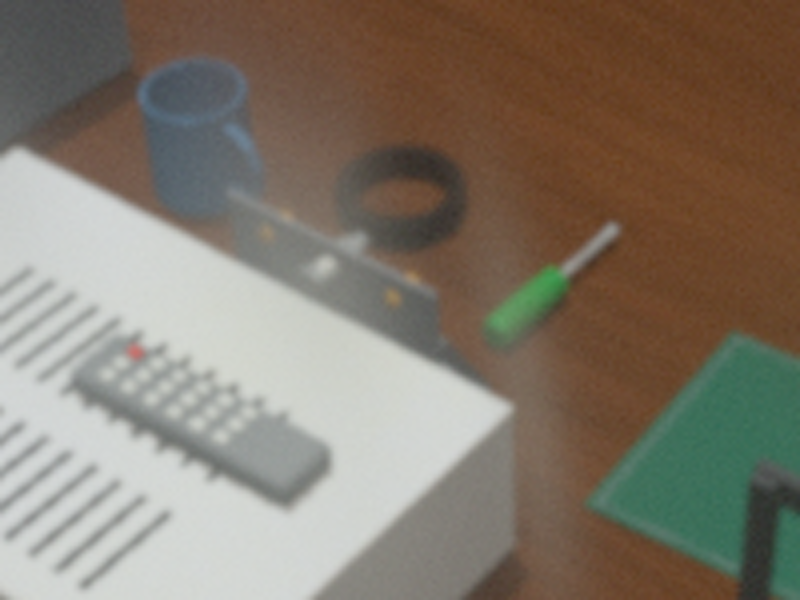

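```bash
python3 - <<'E'
from h import *
t=load('top0');s=load('scene0')
T=lambda a,b:(t,130+a/4.7,180+b/4.7); S=lambda a,b:(s,290+a/3.1,180+b/3.1)
T2=lambda a,b:(t,260+a/4.4,180+b/4.4); S2=lambda a,b:(s,150+a/4,110+b/4)
print('ring',tri(T(336,222),S(275,158)))
print('hookR tip',tri(T(340,248),S(290,137)))
print('hookL tip',tri(T(163,250),S(436,212)))
print('jaw',tri(T(382,243),S(256,270)))
print('rail R top',tri(T(435,138),S(160,150)),'L',tri(T(70,138),S(478,322)))
print('bolt head',tri(T2(365,205),S2(323,268)))
print('bracket corners',tri(T2(247,231),S2(437,292)),tri(T2(490,225),S2(232,190)))
print('mat',[onz(*T(*p),.003).round(3) for p in((345,310),(703,277),(725,552),(362,590))],[onz(*S(*p),.003).round(3) for p in((302,305),(22,172),(137,42),(398,152))])
print('amp',tri(T2(93,160),S2(513,407)))
E
```

```text
ring (array([0.53438867, 0.23863288, 0.1871358 ]), [1.0574680828615084, 1.0574680828616712])
hookR tip (array([0.51613048, 0.23637649, 0.19191849]), [0.9158057964390353, 0.9158057964390242])
hookL tip (array([0.51430909, 0.3477336 , 0.1921451 ]), [0.7347418811913089, 0.7347418811912129])
jaw (array([0.53274269, 0.23277517, 0.06144153]), [4.698100217165159, 4.698100217165147])
rail R top (array([0.58732859, 0.17688422, 0.19732518]), [0.664517921254178, 0.6645179212541867]) L (array([0.58480771, 0.41026551, 0.19767199]), [0.26290834648642214, 0.2629083464864757])
bolt head (array([ 0.54812779, -0.1958094 ,  0.11378149]), [3.117646833586808, 3.1176468335867247])
bracket corners (array([ 0.52809689, -0.11083879,  0.12572907]), [1.1617597242201354, 1.161759724220148]) (array([ 0.53541577, -0.28693251,  0.12490512]), [0.3622445045223691, 0.3622445045224211])
mat [array([0.493, 0.263, 0.003]), array([0.519, 0.004, 0.003]), array([ 0.323, -0.014,  0.003]), array([0.294, 0.243, 0.003])] [array([0.492, 0.262, 0.003]), array([0.519, 0.008, 0.003]), array([ 0.325, -0.01 ,  0.003]), array([0.3  , 0.24 , 0.003])]
amp (array([ 0.57938256, -0.00192762,  0.12934742]), [1.4948635285719372, 1.4948635285720282])
```

{"api": "apply_moves", "payload": {"commands": [{"dp": [0, 0, -60], "yaw": 0, "grip": 1}, {"dp": [328, 287, -75], "yaw": -0.386, "grip": 1}, {"dp": [328, 287, -75], "yaw": -0.386, "grip": 1}, {"dp": [328, 287, -75], "yaw": -0.386, "grip": 1}, {"dp": [328, 287, -75], "yaw": -0.386, "grip": 1}, {"dp": [328, 287, -75], "yaw": -0.386, "grip": 1}, {"dp": [328, 287, -75], "yaw": -0.386, "grip": 1}, {"dp": [328, 287, -75], "yaw": -0.386, "grip": 1}, {"dp": [328, 287, -75], "yaw": -0.386, "grip": 1}, {"dp": [328, 287, -75], "yaw": -0.386, "grip": 1}, {"dp": [328, 287, -75], "yaw": -0.386, "grip": 1}]}}

```text
time_s: 1.52
tcp_pos: [0.4495, 0.2369, 0.3013]
eef_rot: [180.0, 0.0, 0.1]
contact_force: [-0.1, -1.0, 0.0]
gripper_width: 0.0878
```

```bash
python3 - <<'E'
from h import *
s,c=snap('wrist','w1'); print(s['tcp_pos'],s['eef_rot'],s['joints'],s['time_s'],s['contact_force'])
E
```

```text
[0.44949886 0.23691918 0.30132454] [1.79989972e+02 1.98435688e-02 8.22320564e-02] [ 4.99628725e+01  2.19498147e+00 -1.28786536e+01 -9.02191979e-03
 -7.49468207e+01  4.01217060e+01] 1.525 [-0.07832803 -1.02469397  0.00196153]
```

View pics/w1.png

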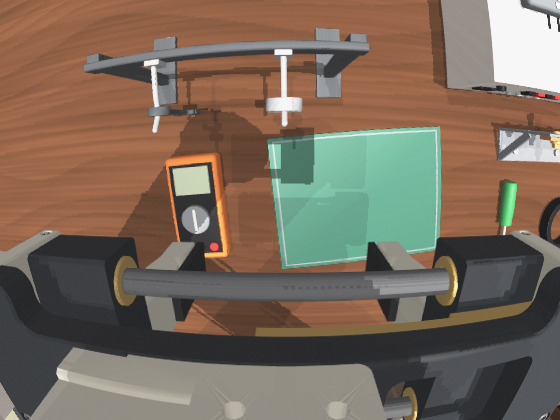

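{"api": "apply_moves", "payload": {"commands": [{"dp": [60, 0, 30], "yaw": 0, "grip": 1}, {"dp": [60, 0, 30], "yaw": 0, "grip": 1}, {"dp": [60, 0, 30], "yaw": 0, "grip": 1}, {"dp": [60, 0, 30], "yaw": 0, "grip": 1}]}}

```text
time_s: 2.08
tcp_pos: [0.5094, 0.2366, 0.2724]
eef_rot: [-180.0, -0.0, 0.1]
contact_force: [-1.1, 0.5, 0.5]
gripper_width: 0.0879
```

```bash
python3 - <<'E'
from h import *
s,c=snap('wrist','w2'); print(s['tcp_pos'],s['eef_rot'],s['time_s'])
crop('w1',200,20,200,130,4,'w1a');crop('w2',200,60,200,150,4,'w2a')
E
```

```text
[0.50942329 0.23662694 0.27235401] [-1.79959542e+02 -4.90170731e-02  7.25179000e-02] 2.075
```

View pics/w1a.png

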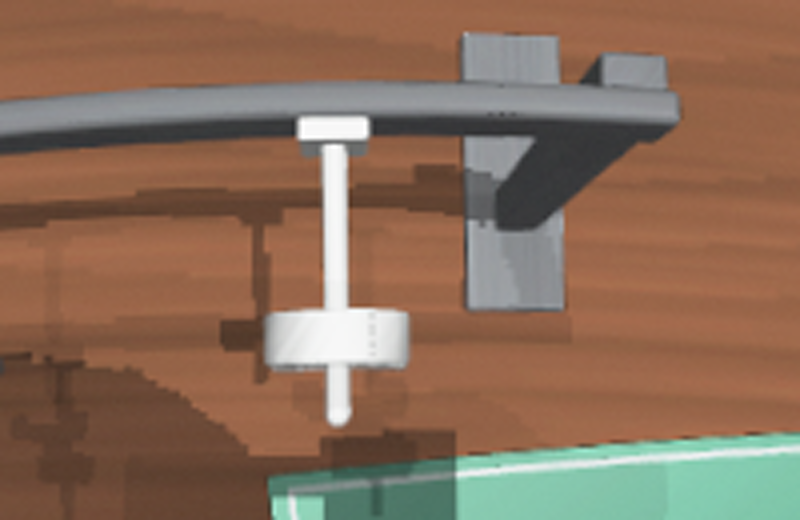

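View pics/w2.png

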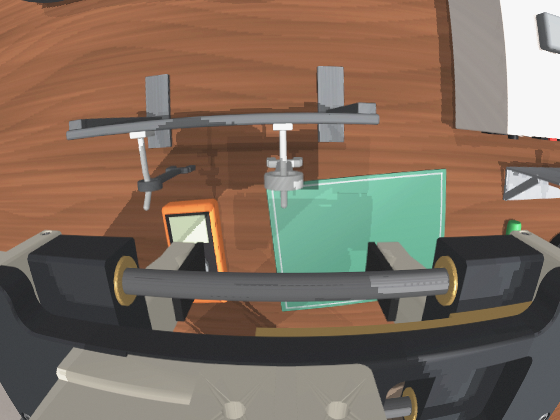

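View pics/w2a.png

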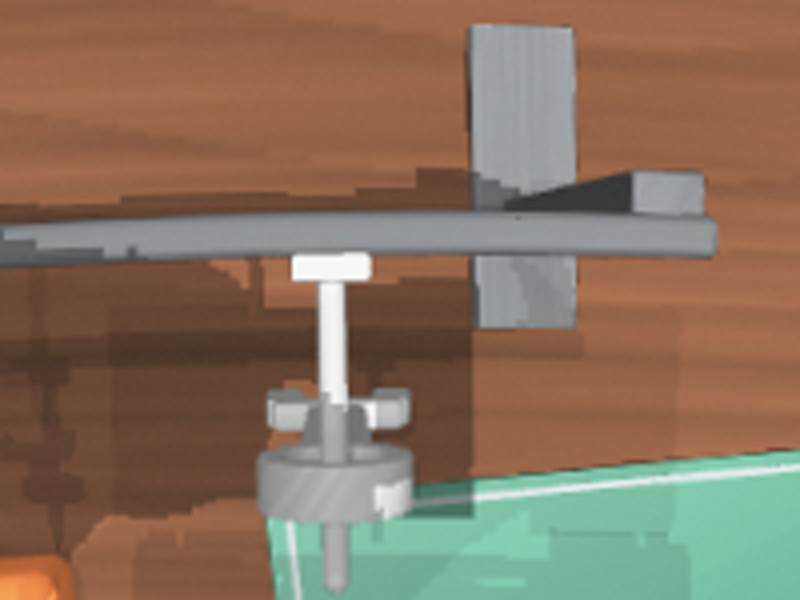

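```bash
python3 - <<'E'
from h import *
a=load('w1');b=load('w2')
A=lambda u,v:(a,200+u/4-.4,20+v/4-.4);B=lambda u,v:(b,200+u/4-.4,60+v/4-.4)
for n,p,q in[('ringL',(265,340),(258,488)),('ringR',(410,340),(414,488)),('ringC',(337.5,340),(336,488)),('tip',(340,425),(337,592)),('hookbase',(334,117),(332,254)),('ringfronttop',(338,368),(335,520)),('ringbacktop',(336,312),(335,452))]:
    p3,e=tri(A(*p),B(*q));print(n,p3.round(4),np.round(e,2))
# top of ring edge at z .1955
for v in (310,368):print(onz(*A(337,v),.1955).round(4))
E
```

```text
ringL [0.5351 0.2514 0.1849] [0.09 0.09]
ringR [0.5351 0.2214 0.1848] [0.01 0.01]
ringC [0.535  0.2364 0.1846] [0.05 0.05]
tip [0.5173 0.236  0.1954] [0.11 0.11]
hookbase [0.5799 0.237  0.1987] [0.08 0.08]
ringfronttop [0.5291 0.2364 0.1862] [0.1 0.1]
ringbacktop [0.5413 0.2367 0.1799] [0.11 0.11]
[0.5406 0.2365 0.1955]
[0.5289 0.2365 0.1955]
```

{"api": "apply_moves", "payload": {"commands": [{"dp": [25.5, 0, 45], "yaw": 0, "grip": 1}, {"dp": [25.5, 0, 97], "yaw": 0, "grip": 1}, {"dp": [25.5, 0, 97], "yaw": 0, "grip": 1}, {"dp": [25.5, 0, 97], "yaw": 0, "grip": 0.5}, {"dp": [25.5, 0, 97], "yaw": 0, "grip": 0.3}, {"dp": [25.5, 0, 97], "yaw": 0, "grip": 0.3}, {"dp": [25.5, 0, 97], "yaw": 0, "grip": 0.3}, {"dp": [25.5, 0, 97], "yaw": 0, "grip": 0.3}], "newtons": 20}}

```text
time_s: 3.12
tcp_pos: [0.5355, 0.2361, 0.1749]
eef_rot: [-180.0, -0.0, 0.0]
contact_force: [-0.0, -0.6, -0.4]
gripper_width: 0.0431
```

```bash
python3 - <<'E'
from h import *
s,c=snap('wrist','w3'); print(s['tcp_pos'],s['eef_rot'],s['gripper_width'],s['contact_force'])
E
```

```text
[0.53545856 0.23607223 0.17486273] [-1.79984472e+02 -1.89644484e-02  9.78525505e-03] 0.04313852225127596 [-0.02166293 -0.63131871 -0.37059226]
```

View pics/w3.png

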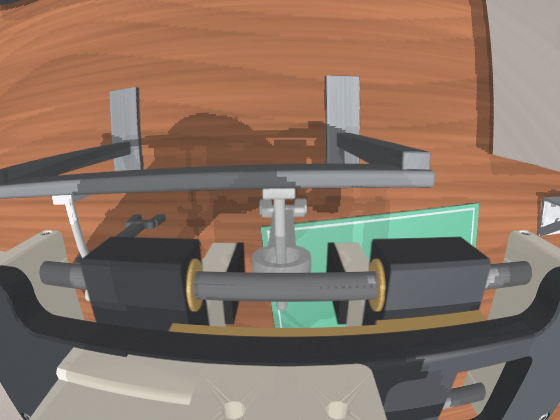

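{"api": "apply_moves", "payload": {"commands": [{"dp": [0, 0, 0], "yaw": 0, "grip": 0.2}, {"dp": [0, 0, 0], "yaw": 0, "grip": 0.1}, {"dp": [0, 0, 0], "yaw": 0, "grip": 0}, {"dp": [0, 0, 0], "yaw": 0, "grip": 0}, {"dp": [0, 0, 0], "yaw": 0, "grip": 0}], "newtons": 20}}

```text
time_s: 3.8
tcp_pos: [0.5355, 0.2361, 0.1746]
eef_rot: [-180.0, -0.0, 0.0]
contact_force: [0.1, -0.1, 0.5]
gripper_width: 0.0308
```

{"api": "apply_moves", "payload": {"commands": [{"dp": [0, 0, -4], "yaw": 0, "grip": 0}, {"dp": [0, 0, -8], "yaw": 0, "grip": 0}, {"dp": [0, 0, -11], "yaw": 0, "grip": 0}, {"dp": [0, 0, -11], "yaw": 0, "grip": 0}, {"dp": [-5, 0, -11], "yaw": 0, "grip": 0}, {"dp": [-15, 0, -11], "yaw": 0, "grip": 0}, {"dp": [-25, 0, -11], "yaw": 0, "grip": 0}, {"dp": [-36, 0, -11], "yaw": 0, "grip": 0}, {"dp": [-48, 0, -11], "yaw": 0, "grip": 0}, {"dp": [-58, 0, -11], "yaw": 0, "grip": 0}, {"dp": [-62, 0, -11], "yaw": 0, "grip": 0}, {"dp": [-62, 0, -11], "yaw": 0, "grip": 0}]}}

```text
time_s: 5.3
tcp_pos: [0.4733, 0.2362, 0.1858]
eef_rot: [-180.0, -0.0, 0.0]
contact_force: [-0.6, -0.4, -1.9]
gripper_width: 0.0306
```

```bash
python3 - <<'E'
from h import *
s,c=snap('wrist','w4'); print(s['tcp_pos'],s['eef_rot'],s['gripper_width'],s['contact_force'],s['joints'])
E
```

```text
[0.47327743 0.23621912 0.18576671] [-1.79983952e+02 -2.01679042e-02  4.11317454e-02] 0.03056489225772655 [-0.55991701 -0.38624079 -1.88548762] [ 4.77877305e+01  8.61718303e+00 -2.10999447e+01  4.76448863e-03
 -6.02574326e+01  4.22510413e+01]
```

View pics/w4.png

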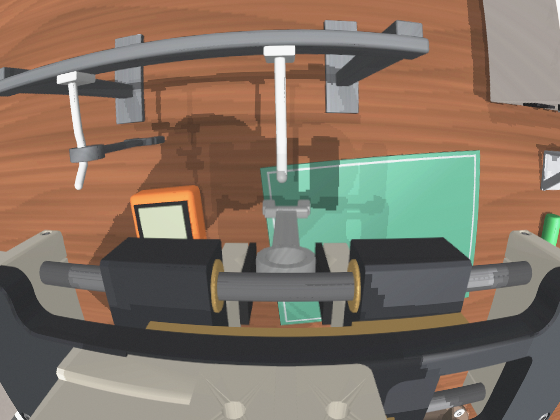

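{"api": "apply_moves", "payload": {"commands": [{"dp": [-25, 0, -10], "yaw": 0, "grip": 0}, {"dp": [-45, 20, -15], "yaw": 0.18, "grip": 0}, {"dp": [-60, 40, -15], "yaw": 0.36, "grip": 0}, {"dp": [-68, 55, -15], "yaw": 0.54, "grip": 0}, {"dp": [-68, 65, -15], "yaw": 0.72, "grip": 0}, {"dp": [-68, 65, -5], "yaw": 0.9, "grip": 0}, {"dp": [-68, 65, 5], "yaw": 1.08, "grip": 0}, {"dp": [-68, 65, 15], "yaw": 1.26, "grip": 0}, {"dp": [-68, 65, 30], "yaw": 1.42, "grip": 0}, {"dp": [-68, 65, 42], "yaw": 1.47, "grip": 0}, {"dp": [-68, 65, 50], "yaw": 1.47, "grip": 0}, {"dp": [-68, 65, 50], "yaw": 1.47, "grip": 0}]}}

```text
time_s: 6.85
tcp_pos: [0.4054, 0.1708, 0.1352]
eef_rot: [180.0, -0.0, -84.2]
contact_force: [-0.2, 0.8, -1.6]
gripper_width: 0.0305
```

```bash
python3 - <<'E'
from h import *
s,c=snap('wrist','w5'); print(s['tcp_pos'],s['eef_rot'],s['gripper_width'],s['contact_force'],s['joints'])
s,c=snap('scene','s5');crop('s5',300,170,180,130,4.4,'s5a')
E
```

```text
[0.4053714  0.17079527 0.13516337] [ 1.79953737e+02 -4.50075408e-02 -8.41546737e+01] 0.03052010007410339 [-0.22495772  0.77621621 -1.59727791] [ 4.86991701e+01  3.02054993e+00 -3.51277354e+01  1.94390010e-03
 -5.19162403e+01 -4.28550620e+01]
```

View pics/w5.png

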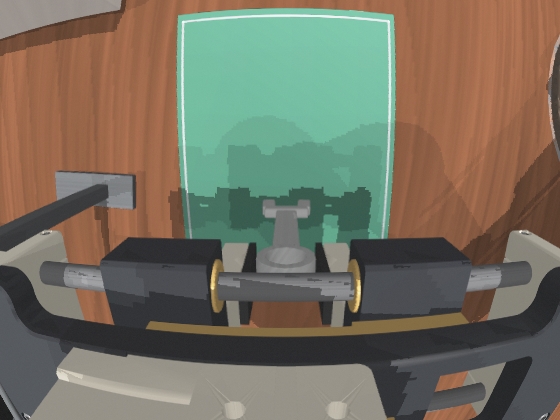

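View pics/s5a.png

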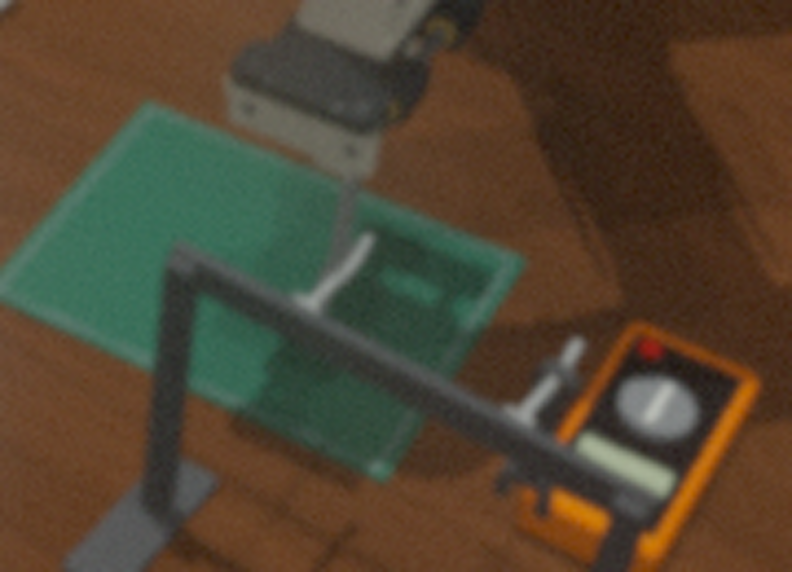

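{"api": "apply_moves", "payload": {"commands": [{"dp": [0, 0, 4], "yaw": 0, "grip": 0}, {"dp": [0, 0, 7], "yaw": 0, "grip": 0}, {"dp": [0, 0, 9], "yaw": 0, "grip": 0}, {"dp": [0, 0, 9], "yaw": 0, "grip": 0}], "newtons": 15}}

```text
time_s: 7.45
tcp_pos: [0.4053, 0.1709, 0.1264]
eef_rot: [180.0, -0.0, -84.2]
contact_force: [-0.2, 0.7, -2.0]
gripper_width: 0.0308
```

{"api": "apply_moves", "payload": {"commands": [{"dp": [0, 0, 1], "yaw": 0, "grip": 0}, {"dp": [0, 0, 2], "yaw": 0, "grip": 0}, {"dp": [0, 0, 2], "yaw": 0, "grip": 0}]}}

```text
time_s: 7.82
tcp_pos: [0.4054, 0.171, 0.1245]
eef_rot: [180.0, -0.0, -84.2]
contact_force: [-0.1, 0.5, -1.1]
gripper_width: 0.0311
```

{"api": "apply_moves", "payload": {"commands": [{"dp": [0, 0, 1.5], "yaw": 0, "grip": 0}, {"dp": [5, 0, 2], "yaw": 0, "grip": 0}, {"dp": [12, 0, 2.5], "yaw": 0, "grip": 0}, {"dp": [20, 0, 3.5], "yaw": 0, "grip": 0}, {"dp": [28, 0, 5], "yaw": 0, "grip": 0}, {"dp": [28, 0, 5], "yaw": 0, "grip": 0}]}}

```text
time_s: 8.57
tcp_pos: [0.4093, 0.1432, 0.1207]
eef_rot: [-179.9, 0.0, -84.2]
contact_force: [-1.0, -0.4, 6.5]
gripper_width: 0.0306
```

```bash
python3 - <<'E'
from h import *
s,c=snap('wrist','w6'); print(s['tcp_pos'],s['eef_rot'],s['gripper_width'],s['contact_force'])
crop('w6',180,130,200,150,4,'w6a')
E
```

```text
[0.40930796 0.14322696 0.12068391] [-1.79868073e+02  3.43752309e-02 -8.41997262e+01] 0.030557436220021817 [-1.01301007 -0.44984666  6.46677007]
```

View pics/w6a.png

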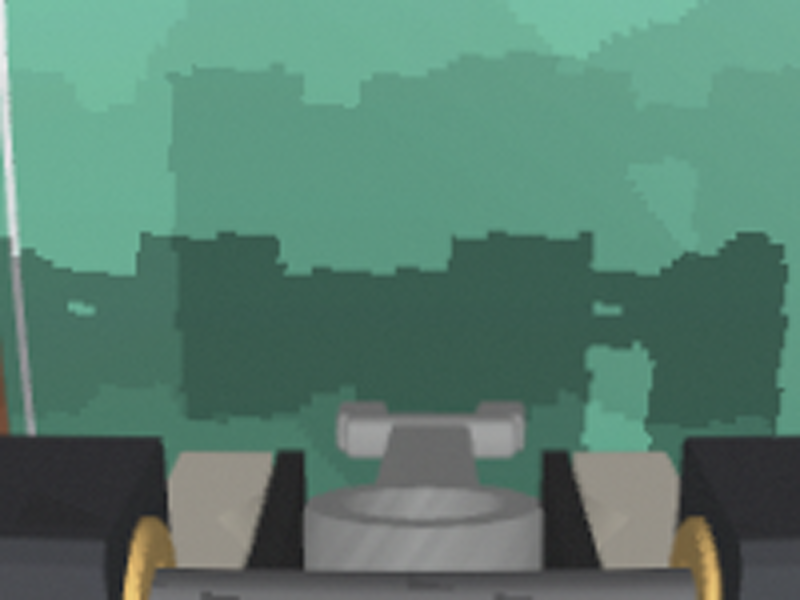

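{"api": "apply_moves", "payload": {"commands": [{"dp": [13, 0, 3.5], "yaw": 0, "grip": 0}, {"dp": [26, 0, 8], "yaw": 0, "grip": 0}, {"dp": [38, 0, 14], "yaw": 0, "grip": 0}, {"dp": [49, 0, 21], "yaw": 0, "grip": 0}, {"dp": [58.5, 0, 28.5], "yaw": 0, "grip": 0}, {"dp": [67.5, 0, 37], "yaw": 0, "grip": 0}, {"dp": [74.5, 0, 45], "yaw": 0, "grip": 0}, {"dp": [81, 0, 54], "yaw": 0, "grip": 0}, {"dp": [81, 0, 54], "yaw": 0, "grip": 0}]}}

```text
time_s: 9.75
tcp_pos: [0.4161, 0.0621, 0.0647]
eef_rot: [179.9, -0.0, -84.3]
contact_force: [-0.0, 0.3, 0.4]
gripper_width: 0.031
```

```bash
python3 - <<'E'
from h import *
s,c=snap('wrist','w7'); print(s['tcp_pos'],s['eef_rot'],s['gripper_width'],s['contact_force'])
s,c=snap('scene','s7');crop('s7',300,170,180,130,4.4,'s7a')
E
```

```text
[0.41605467 0.06206076 0.06472562] [ 1.79926305e+02 -3.04112890e-02 -8.42616893e+01] 0.031027295837627488 [-0.00632551  0.30725632  0.37110888]
```

View pics/w7.png

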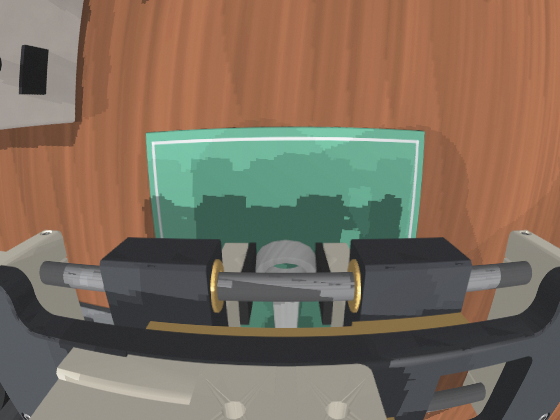

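View pics/s7a.png

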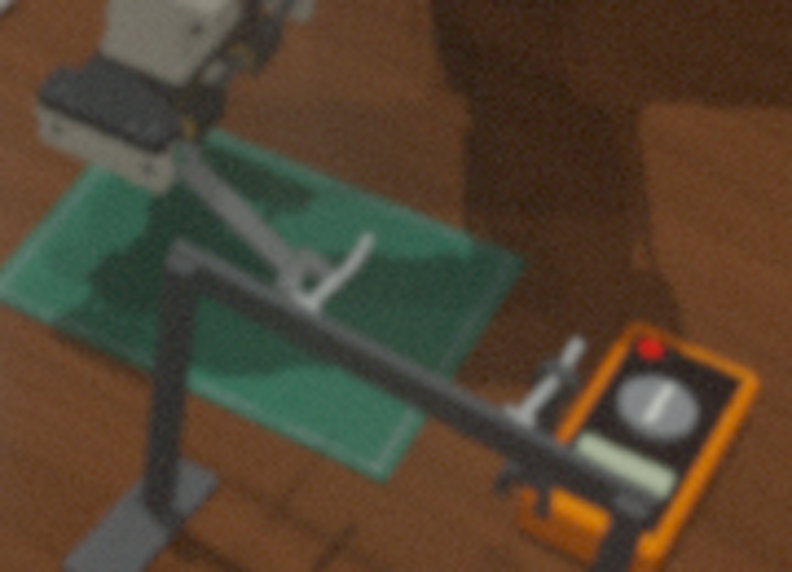

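{"api": "apply_moves", "payload": {"commands": [{"dp": [6, 0, 9], "yaw": 0, "grip": 0}, {"dp": [10.5, 0, 18], "yaw": 0, "grip": 0}, {"dp": [14.5, 0, 27], "yaw": 0, "grip": 0}, {"dp": [17.5, 0, 36], "yaw": 0, "grip": 0}, {"dp": [19.5, 0, 45], "yaw": 0, "grip": 0}, {"dp": [21, 0, 52], "yaw": 0, "grip": 0}, {"dp": [21.5, 0, 57], "yaw": 0, "grip": 0}, {"dp": [21.5, 0, 59], "yaw": 0, "grip": 0}, {"dp": [21.5, 0, 59], "yaw": 0, "grip": 0}]}}

```text
time_s: 10.98
tcp_pos: [0.4184, 0.0411, 0.0065]
eef_rot: [180.0, -0.0, -84.2]
contact_force: [-0.3, -0.7, -0.8]
gripper_width: 0.0306
```

```bash
python3 - <<'E'
from h import *
s,c=snap('wrist','w8'); print(s['tcp_pos'],s['eef_rot'],s['gripper_width'],s['contact_force'])
s,c=snap('scene','s8');crop('s8',300,170,180,130,4.4,'s8a')
E
```

```text
[0.41844133 0.04107434 0.00650582] [ 1.79979840e+02 -1.35766094e-02 -8.42083990e+01] 0.030556275656696084 [-0.31704712 -0.71084569 -0.75340347]
```

View pics/w8.png

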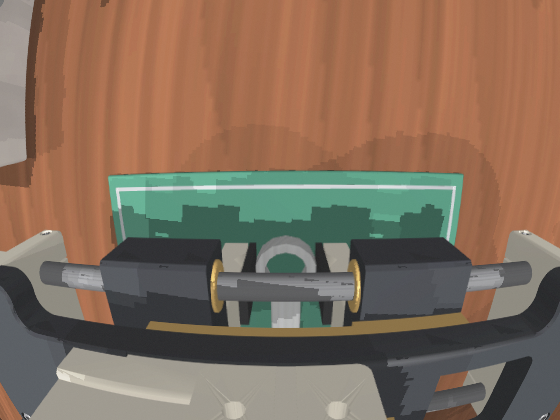

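View pics/s8a.png

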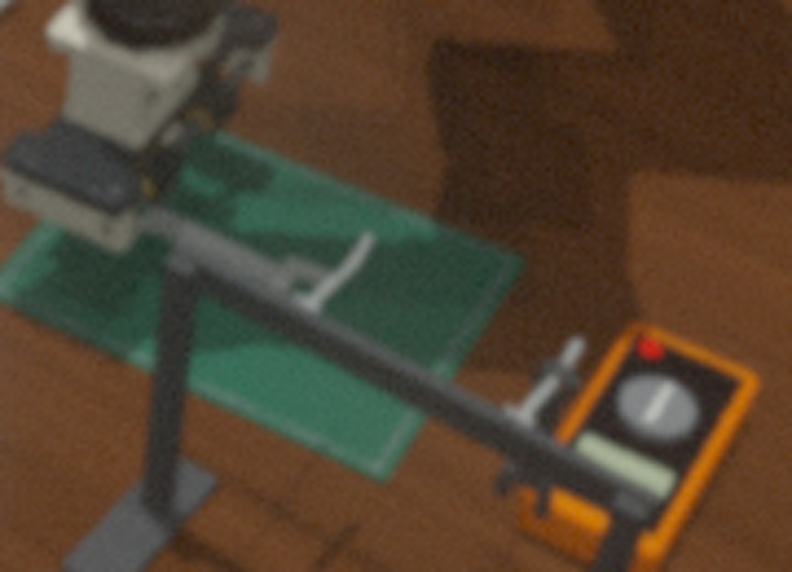

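{"api": "apply_moves", "payload": {"commands": [{"dp": [0, 0, 1], "yaw": 0, "grip": 0}, {"dp": [0, 0, 2], "yaw": 0, "grip": 0}, {"dp": [0, 0, 2], "yaw": 0, "grip": 0}]}}

```text
time_s: 11.45
tcp_pos: [0.4186, 0.0412, 0.0046]
eef_rot: [-180.0, 0.0, -84.2]
contact_force: [-0.2, -1.1, -0.8]
gripper_width: 0.0306
```

{"api": "apply_moves", "payload": {"commands": [{"dp": [0, 0, 0.6], "yaw": 0, "grip": 0}, {"dp": [0, 0, 1.2], "yaw": 0, "grip": 0}, {"dp": [0, 0, 1.2], "yaw": 0, "grip": 0}]}}

```text
time_s: 11.82
tcp_pos: [0.4186, 0.0412, 0.0033]
eef_rot: [-180.0, 0.0, -84.2]
contact_force: [0.6, -1.8, 0.1]
gripper_width: 0.0309
```

{"api": "apply_moves", "payload": {"commands": [{"dp": [0, 0, 0.5], "yaw": 0, "grip": 0}, {"dp": [0, 0, 0.5], "yaw": 0, "grip": 0}]}}

```text
time_s: 12.08
tcp_pos: [0.4187, 0.0412, 0.0033]
eef_rot: [-180.0, 0.0, -84.2]
contact_force: [-2.2, -0.2, 9.5]
gripper_width: 0.0311
```

{"api": "apply_moves", "payload": {"commands": [{"dp": [0, 0, -0.4], "yaw": 0, "grip": 0.36}, {"dp": [0, 0, -0.5], "yaw": 0, "grip": 0.42}, {"dp": [0, 0, -0.5], "yaw": 0, "grip": 0.55}, {"dp": [0, 0, -0.5], "yaw": 0, "grip": 0.6}, {"dp": [0, 0, -0.5], "yaw": 0, "grip": 0.6}]}}

```text
time_s: 12.7
tcp_pos: [0.4178, 0.0408, 0.0033]
eef_rot: [179.9, -0.0, -84.2]
contact_force: [-5.3, 1.5, 6.0]
gripper_width: 0.0521
```

```bash
python3 - <<'E'
from h import *
s,c=snap('wrist','w9'); print(s['tcp_pos'],s['eef_rot'],s['gripper_width'],s['contact_force'],s['time_s'])
E
```

```text
[0.41781623 0.0408437  0.00327574] [ 1.79924696e+02 -2.36616346e-02 -8.42294553e+01] 0.052084385134621734 [-5.32456187  1.51697748  6.01934869] 12.7
```

View pics/w9.png

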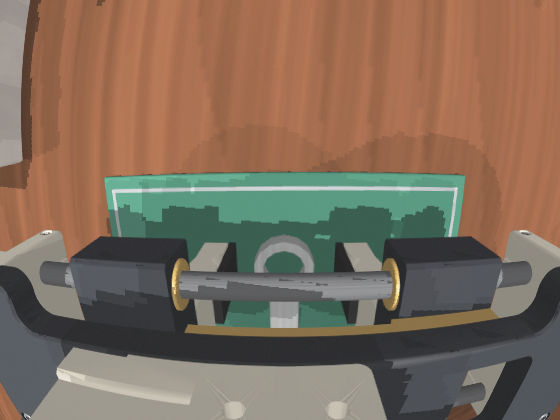

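{"api": "apply_moves", "payload": {"commands": [{"dp": [0, 0, -5], "yaw": 0, "grip": 0.6}, {"dp": [0, 0, -20], "yaw": 0, "grip": 0.6}, {"dp": [0, 0, -70], "yaw": 0, "grip": 0.6}, {"dp": [0, 0, -130], "yaw": 0, "grip": 0.6}, {"dp": [20, 0, -190], "yaw": -0.1, "grip": 0.6}, {"dp": [60, 0, -240], "yaw": -0.28, "grip": 0.6}, {"dp": [60, 0, -240], "yaw": -0.28, "grip": 0.6}, {"dp": [60, 0, -240], "yaw": -0.28, "grip": 0.6}]}}

```text
time_s: 13.75
tcp_pos: [0.4244, -0.0187, 0.2434]
eef_rot: [-180.0, 0.0, -68.3]
contact_force: [0.2, 0.1, -0.7]
gripper_width: 0.0526
```

```bash
python3 - <<'E'
from h import *
s,c=snap('top','t10');s,c=snap('scene','s10'); s,c=snap('wrist','w10'); print(s['tcp_pos'],s['eef_rot'],s['gripper_width'],s['contact_force'],s['time_s'],s['joints'])
crop('s10',290,170,200,150,4,'s10a');crop('t10',190,220,120,100,5,'t10a')
E
```

```text
[ 0.42395433 -0.01840276  0.24232823] [ 1.79898360e+02  1.76357257e-02 -6.82215362e+01] 0.052715733080386365 [-1.22635046 -0.01673804 -0.15380415] 13.85 [ 2.43632188e+01 -4.65004474e+00 -2.72256310e+01 -2.40262799e-02
 -6.75251566e+01 -2.57553510e+00]
```

View pics/w10.png

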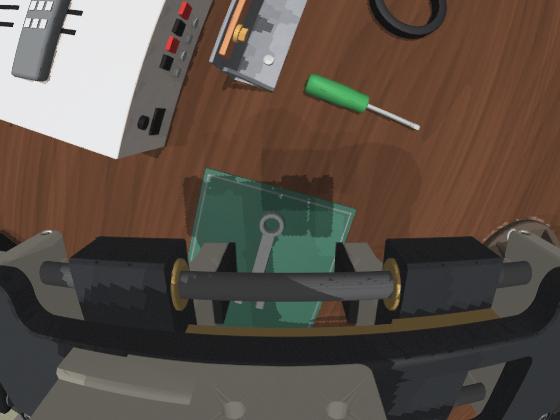

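View pics/s10a.png

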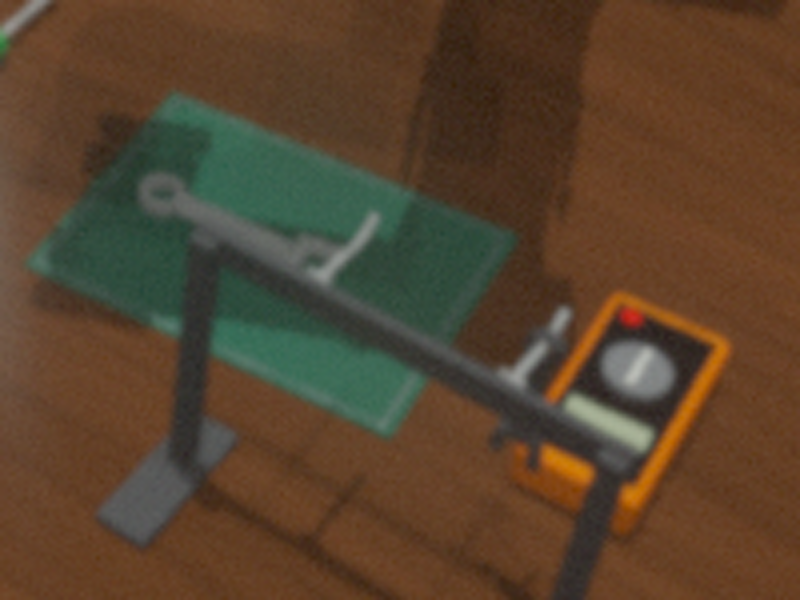

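View pics/t10a.png

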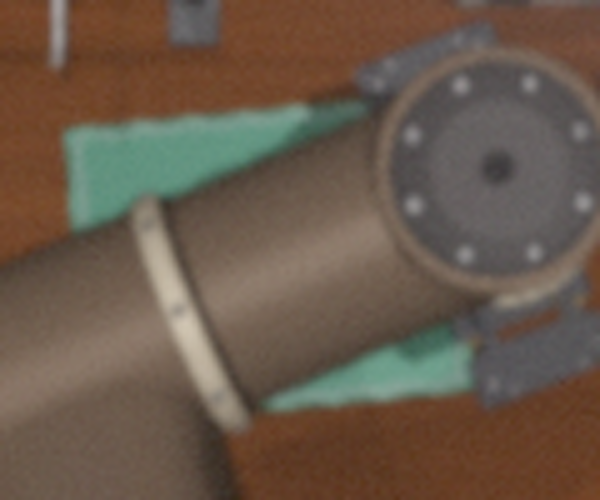

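{"api": "apply_moves", "payload": {"commands": [{"dp": [60, 10, -28], "yaw": -0.18, "grip": 0.6}, {"dp": [110, 20, -28], "yaw": -0.36, "grip": 0.6}, {"dp": [150, 28, -28], "yaw": -0.54, "grip": 0.6}, {"dp": [177, 32, -28], "yaw": -0.72, "grip": 0.6}, {"dp": [177, 32, -28], "yaw": -0.9, "grip": 0.6}, {"dp": [177, 32, -28], "yaw": -1.08, "grip": 0.6}, {"dp": [177, 32, -28], "yaw": -1.232, "grip": 0.6}, {"dp": [177, 32, -28], "yaw": -1.232, "grip": 0.6}, {"dp": [177, 32, -28], "yaw": -1.232, "grip": 0.6}, {"dp": [177, 32, -28], "yaw": -1.232, "grip": 0.6}]}}

```text
time_s: 15.15
tcp_pos: [0.4608, -0.1945, 0.2711]
eef_rot: [-180.0, 0.0, 2.3]
contact_force: [-0.6, 0.4, 0.3]
gripper_width: 0.0526
```

```bash
python3 - <<'E'
from h import *
s,c=snap('wrist','w11'); print(s['tcp_pos'],s['eef_rot'],s['gripper_width'],s['contact_force'],s['time_s'],s['joints'])
crop('w11',180,30,200,150,4,'w11a')
E
```

```text
[ 0.46075829 -0.19452523  0.27110332] [-1.79998889e+02  2.68410640e-02  2.29650946e+00] 0.052577025707354424 [-0.59342961  0.44058865  0.31779098] 15.15 [-3.38363420e-01  2.25625040e+00 -1.67249733e+01  1.31127906e-04
 -7.10456400e+01  9.26348300e+01]
```

View pics/w11.png

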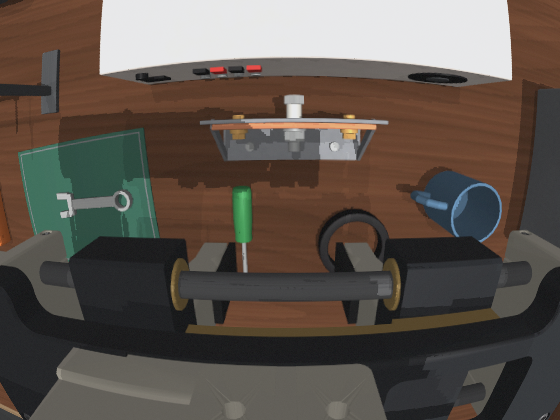

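View pics/w11a.png

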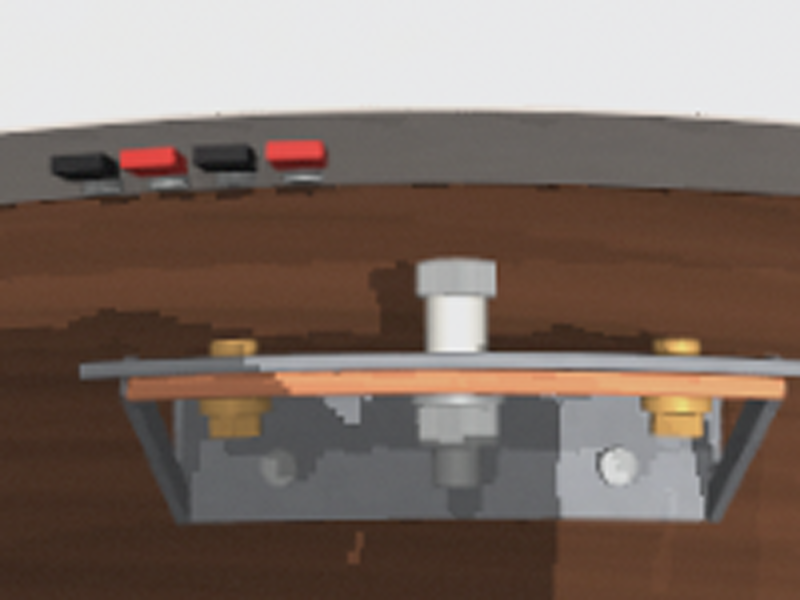

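{"api": "apply_moves", "payload": {"commands": [{"dp": [50, 0, 30], "yaw": 0, "grip": 0.6}, {"dp": [50, 0, 30], "yaw": 0, "grip": 0.6}, {"dp": [50, 0, 30], "yaw": 0, "grip": 0.6}, {"dp": [50, 0, 30], "yaw": 0, "grip": 0.6}]}}

```text
time_s: 15.7
tcp_pos: [0.5105, -0.1927, 0.2423]
eef_rot: [180.0, -0.1, 2.4]
contact_force: [-0.1, 0.1, 0.5]
gripper_width: 0.0525
```

```bash
python3 - <<'E'
from h import *
s,c=snap('wrist','w12'); print(s['tcp_pos'],s['eef_rot'],s['gripper_width'],s['contact_force'],s['time_s'])
crop('w12',180,80,200,150,4,'w12a')
E
```

```text
[ 0.51046826 -0.19273313  0.2422849 ] [ 1.79986300e+02 -7.91843325e-02  2.39207182e+00] 0.05252207313293379 [-0.09328231  0.12726958  0.47826142] 15.7
```

View pics/w12a.png

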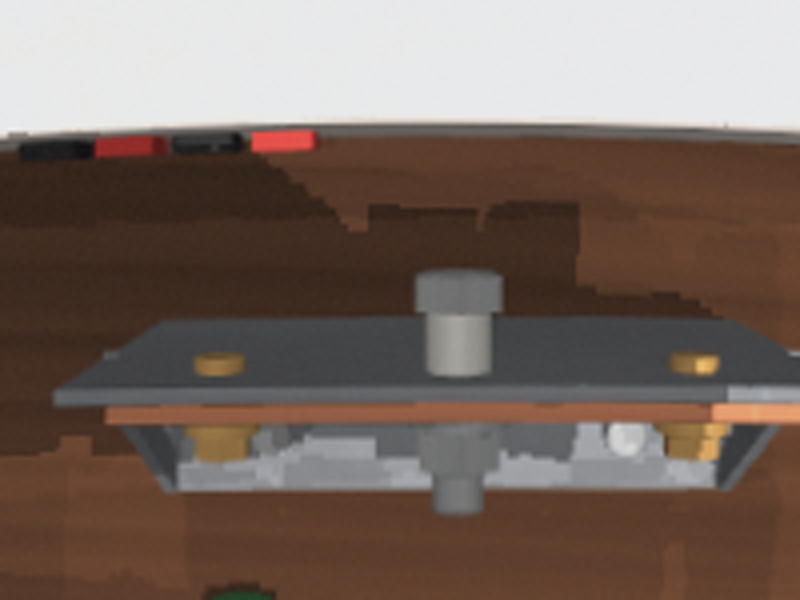

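```bash
python3 - <<'E'
from h import *
a=load('w11');b=load('w12')
A=lambda u,v:(a,180+u/4-.4,30+v/4-.4);B=lambda u,v:(b,180+u/4-.4,80+v/4-.4)
for n,p,q in[('rear top',(456.5,260),(459,271)),('front top',(456.5,297),(459,313)),('rear L',(417,263),(416,275)),('rear R',(496,263),(502,275)),('front L',(417,294),(416,309)),('front R',(496,294),(502,309)),('plate back top',(456,353),(459,387)),('termR',(325,165),(318,148))]:
    p3,e=tri(A(*p),B(*q));print(n,p3.round(4),np.round(e,2))
for z in(.105,.116):print(z,onz(*A(456.5,261),z).round(4),onz(*B(459,271),z).round(4),onz(*A(456.5,297),z).round(4),onz(*B(459,313),z).round(4))
for u in(100,456,780): print(onz(*A(u,{100:366,456:353,780:360}[u]),.125).round(4))
for p in((80,392),(459,387),(795,385)):print(onz(*B(*p),.125).round(4))
E
```

```text
rear top [ 0.5587 -0.2006  0.106 ] [0.06 0.06]
front top [ 0.5494 -0.2009  0.1083] [0.08 0.08]
rear L [ 0.5575 -0.1909  0.1071] [0.02 0.02]
rear R [ 0.5584 -0.2102  0.1072] [0.09 0.09]
front L [ 0.5498 -0.1913  0.1073] [0.03 0.03]
front R [ 0.5507 -0.2105  0.1074] [0.12 0.12]
plate back top [ 0.5355 -0.201   0.1258] [0.15 0.15]
termR [ 0.5856 -0.1655  0.0784] [0.2 0.2]
0.105 [ 0.5585 -0.2005  0.105 ] [ 0.5586 -0.2006  0.105 ] [ 0.5496 -0.2009  0.105 ] [ 0.549  -0.2011  0.105 ]
0.116 [ 0.5577 -0.2003  0.116 ] [ 0.5596 -0.2003  0.116 ] [ 0.549  -0.2007  0.116 ] [ 0.5503 -0.2007  0.116 ]
[ 0.5308 -0.1173  0.125 ]
[ 0.5355 -0.2009  0.125 ]
[ 0.539  -0.2776  0.125 ]
[ 0.5314 -0.1183  0.125 ]
[ 0.5354 -0.2012  0.125 ]
[ 0.5397 -0.2753  0.125 ]
```

{"api": "apply_moves", "payload": {"commands": [{"dp": [46, 9.7, 20], "yaw": -0.009, "grip": 0.6}, {"dp": [46, 9.7, 60], "yaw": -0.009, "grip": 0.6}, {"dp": [46, 9.7, 90], "yaw": -0.009, "grip": 0.6}, {"dp": [46, 9.7, 90], "yaw": -0.009, "grip": 0.6}, {"dp": [46, 9.7, 90], "yaw": -0.009, "grip": 0.6}]}}

```text
time_s: 16.38
tcp_pos: [0.5579, -0.2006, 0.1533]
eef_rot: [180.0, -0.1, 2.9]
contact_force: [-0.4, -0.2, 0.5]
gripper_width: 0.0526
```

```bash
python3 - <<'E'
from h import *
s,c=snap('wrist','w13'); print(s['tcp_pos'],s['eef_rot'],s['gripper_width'],s['contact_force'],s['time_s'])
crop('w13',180,130,220,200,3,'w13a')
for p in((.558,-.191,.106),(.558,-.2102,.106),(.5536,-.2007,.116)):print(proj(load('w13'),p))
E
```

```text
[ 0.55786202 -0.20061395  0.15333903] [ 1.79955967e+02 -1.40686284e-01  2.94829744e+00] 0.0525799420843546 [-0.36148638 -0.22771036  0.50677163] 16.375
[268.29073767 229.84150412]
[296.955633   231.23748967]
[282.33262042 242.14283405]
```

View pics/w13a.png

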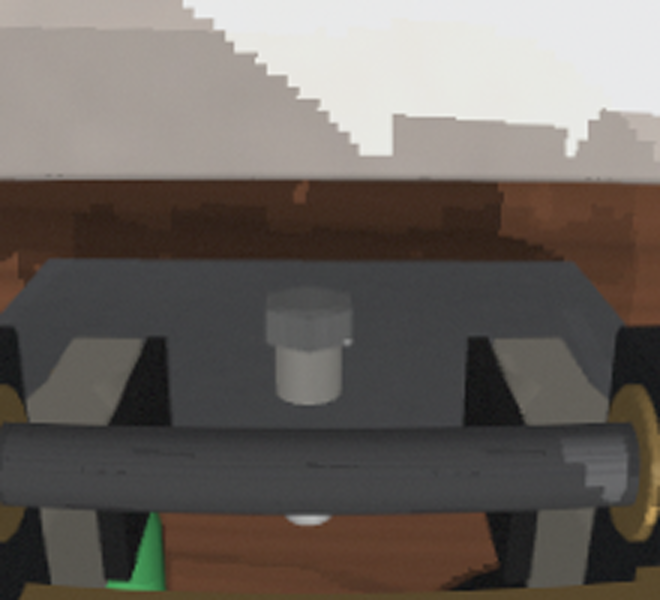

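{"api": "apply_moves", "payload": {"commands": [{"dp": [-1.5, -2, 15], "yaw": 0, "grip": 0.6}, {"dp": [-1.5, -2, 35], "yaw": 0, "grip": 0.6}, {"dp": [-1.5, -2, 52], "yaw": 0, "grip": 0.6}, {"dp": [-1.5, -2, 62], "yaw": 0, "grip": 0.6}, {"dp": [-1.5, -2, 65], "yaw": 0, "grip": 0.6}, {"dp": [-1.5, -2, 65], "yaw": 0, "grip": 0.5}, {"dp": [-1.5, -2, 65], "yaw": 0, "grip": 0.4}, {"dp": [-1.5, -2, 65], "yaw": 0, "grip": 0.33}, {"dp": [-1.5, -2, 65], "yaw": 0, "grip": 0.33}], "newtons": 8}}

```text
time_s: 17.55
tcp_pos: [0.5556, -0.1985, 0.0867]
eef_rot: [180.0, -0.0, 2.9]
contact_force: [0.6, -0.2, -0.2]
gripper_width: 0.0297
```

```bash
python3 - <<'E'
from h import *
s,c=snap('wrist','w14'); print(s['tcp_pos'],s['eef_rot'],s['gripper_width'],s['contact_force'],s['time_s'])
crop('w14',180,180,220,140,3.5,'w14a')
E
```

```text
[ 0.55558853 -0.19846209  0.08666029] [ 1.79996214e+02 -3.02634711e-02  2.93180172e+00] 0.029738187179311495 [ 0.57696508 -0.21754828 -0.20440055] 17.55
```

View pics/w14a.png

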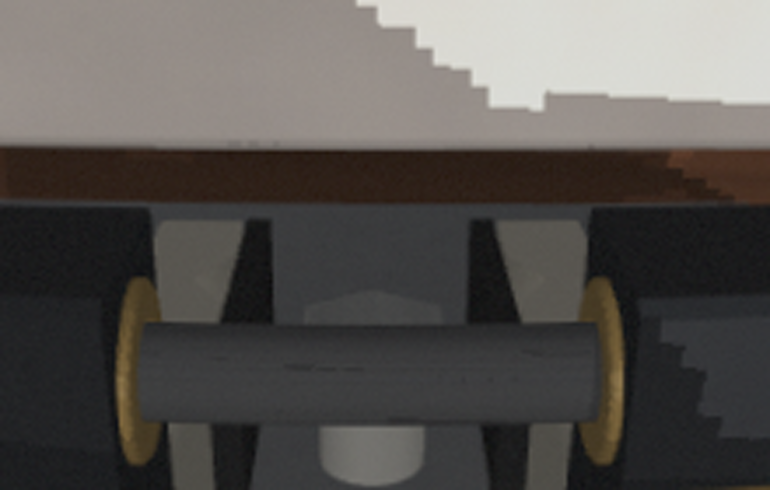

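{"api": "apply_moves", "payload": {"commands": [{"dp": [0, 0, 0], "yaw": 0, "grip": 0.25}, {"dp": [0, 0, 0], "yaw": 0, "grip": 0.2}, {"dp": [0, 0, 0], "yaw": 0, "grip": 0.15}, {"dp": [0, 0, 0], "yaw": 0, "grip": 0.1}, {"dp": [0, 0, 0], "yaw": 0, "grip": 0}, {"dp": [0, 0, 0], "yaw": 0, "grip": 0}], "newtons": 8}}

```text
time_s: 18.35
tcp_pos: [0.5555, -0.1988, 0.0864]
eef_rot: [180.0, -0.0, 2.9]
contact_force: [1.1, -5.8, -0.0]
gripper_width: 0.0185
```

```bash
python3 - <<'E'
from h import *
s,c=snap('wrist','w15'); print(s['tcp_pos'],s['eef_rot'],s['gripper_width'],s['contact_force'],s['moment'],s['time_s'])
crop('w15',180,180,220,140,3.5,'w15a')
E
```

```text
[ 0.5554933  -0.1987747   0.08639666] [ 1.79979892e+02 -4.64576226e-04  2.92976057e+00] 0.018542646851502104 [ 1.078567   -5.77053179 -0.02946107] [-1.92172144 -0.22001572 -0.02166953] 18.35
```

View pics/w15a.png

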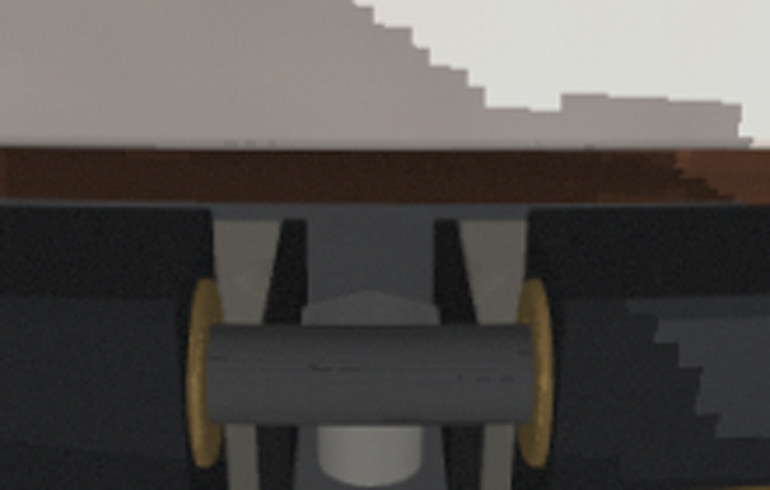

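{"api": "apply_moves", "payload": {"commands": [{"dp": [0, 0.4, 0], "yaw": 0, "grip": 0}, {"dp": [0, 0.4, 0], "yaw": 0, "grip": 0}, {"dp": [0, 0.4, 0], "yaw": 0, "grip": 0}]}}

```text
time_s: 18.77
tcp_pos: [0.5555, -0.1988, 0.0864]
eef_rot: [180.0, -0.0, 2.9]
contact_force: [0.5, -2.9, 0.3]
gripper_width: 0.0188
```

```bash
python3 - <<'E'
from h import *
s=get_state(); print(s['tcp_pos'],s['gripper_width'],s['contact_force'],s['moment'],s['time_s'])
E
```

```text
[ 0.55548803 -0.19881217  0.0864027 ] 0.018786439371975775 [ 0.53203085 -2.85260773  0.2904359 ] [-1.17567722 -0.10667727 -0.0055568 ] 18.775
```

Improving; shift a little more and firm up the grip.

{"api": "apply_moves", "payload": {"commands": [{"dp": [0, 0.3, 0], "yaw": 0, "grip": 0}, {"dp": [0, 0.3, 0], "yaw": 0, "grip": 0}, {"dp": [0, 0.3, 0], "yaw": 0, "grip": 0}, {"dp": [0, 0.3, 0], "yaw": 0, "grip": 0}], "newtons": 25}}

```text
time_s: 19.27
tcp_pos: [0.5555, -0.1989, 0.0864]
eef_rot: [-180.0, -0.0, 2.9]
contact_force: [-0.4, 1.3, 2.2]
gripper_width: 0.0179
```

{"api": "apply_moves", "payload": {"commands": [{"dp": [0, 0, 0], "yaw": 0, "grip": 0}, {"dp": [0, 0, 0], "yaw": 0, "grip": 0}, {"dp": [0, 0, 0], "yaw": 0, "grip": 0}, {"dp": [0, 0, 0], "yaw": 0, "grip": 0}], "newtons": 45}}

```text
time_s: 19.77
tcp_pos: [0.5555, -0.1989, 0.0864]
eef_rot: [-180.0, -0.0, 2.9]
contact_force: [-0.7, 2.6, 2.2]
gripper_width: 0.0181
```

```bash
python3 - <<'E'
from h import *
s,c=snap('wrist','w16'); print(s['tcp_pos'],s['eef_rot'],s['gripper_width'],s['contact_force'],s['moment'],s['time_s'])
s,c=snap('scene','s16');s,c=snap('top','t16')
E
```

```text
[ 0.55550402 -0.19894212  0.08635883] [-1.79988433e+02 -1.42045353e-03  2.93599388e+00] 0.018094529238173753 [-0.70677248  2.57555258  2.16652364] [ 0.97747498  0.13197634 -0.01769486] 19.775
```

View pics/w16.png

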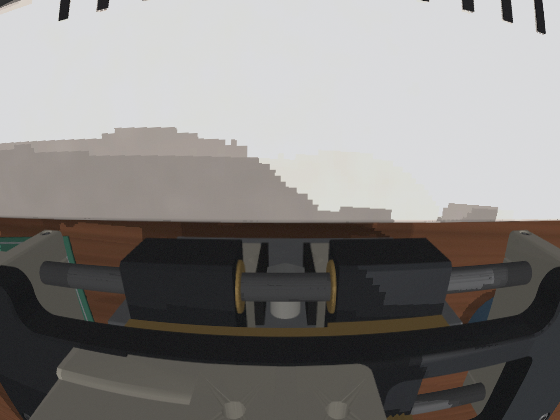

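View pics/s16.png

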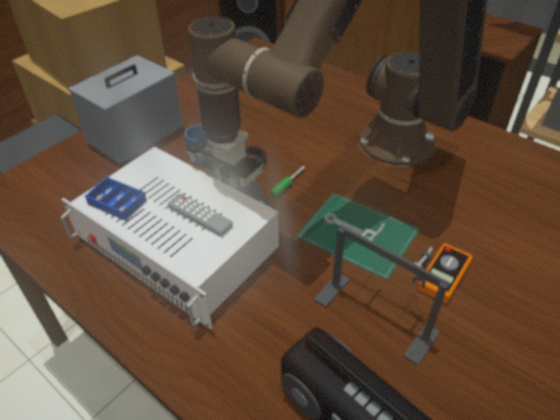

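View pics/t16.png

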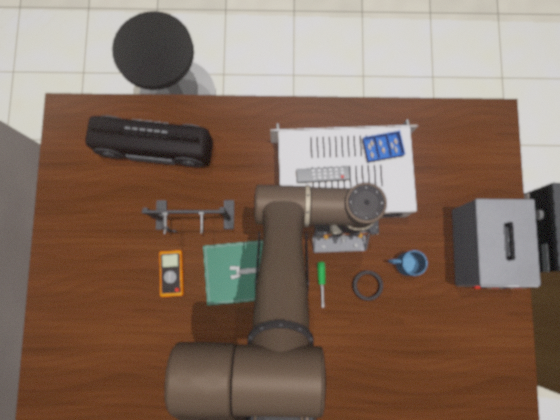

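```bash
python3 -c "
from h import *
print(get_state()['gripper_width'],get_state()['contact_force']);print(close_job())"
```

```text
0.018291141803239166 [-1.17169172  4.03248998  2.05891458]
the job is handed in; nothing more can be done
None
```

I laid the large spanner flat on the green mat, and the arm is still holding the bolt head across its two upright flats at 45 N. The job was handed in at about 20 s of the 48 s allowed.

- **Spanner:** I lifted it off the right-hand hook and stood its jaw on the mat. I then pivoted it down and let the ring go once contact was felt. The wrist and scene views show it lying flat, wholly on the mat, and the last pictures show it still there.
- **Bolt head:** The last reading of the finger opening was 18.3 mm, against 19 mm nominal across flats. The readings run about 0.3 to 0.9 mm low under load, and 22 mm would mean a grip on the corners. In the close-up at first contact the top corner of the hexagon was in the middle, so the bolt's turn looked like 0. After I raised the force to 45 N I judged this only by the finger opening.
- **Forces:** At hand-in the wrist force was about 5 N.
- **Everything else:** Nothing else on the bench looked moved in the final scene and top pictures. I only checked that by eye.
- **Disagreement:** The wrist camera's calibration was about 2 mm off sideways compared with the fingers seen in the image. I corrected for that before the bolt grasp, then centred the grip on the measured side force.

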